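Weigh the tall coil

ROBOT

A 7-joint arm with a two-finger parallel gripper is mounted at the origin on the work surface. World frame = base frame: x ahead of the robot, y to its left, z up, the work surface at z = 0. Lengths are in m, angles in rad, forces in N, time in s.
With the tool pointing down it reaches from about 0.4 to 0.85 m from the base axis. Payload 6.9 kg.
Tool frame: the origin (TCP) lies on the front face of the gripper's body, between the roots of the fingers; the fingertips stand 73 mm ahead of it and the grasp point (between the pads) lies 54 mm ahead of it (ctrl.tip_reach is the distance from the TCP to the fingertips, in m); x points along the fingers, y is the direction in which the jaws open and shut, and the axes are right-handed (so a half turn about x gives the same grasp; the last joint's range is limited). The gripper opens to 85 mm and grips with 20 to 120 N. Pads are 22 mm wide; open, the fingers measure 114 mm over their backs; the gripper's body (76 mm by 85 mm) begins 54 mm behind the grasp point. The pads swing forward as they close: fully open they stand 13 mm farther back than shut.
Start: joints at [-1.111, 0.507, -0.238, 1.5, 0.126, 1.149, -0.155], TCP at [0.217, 0.586, 0.304] pointing down, gripper open.
Joint ranges: [-3.08, 3.08], [-0.24, 2.05], [-1.43, 1.35], [0, 2.5], [-1.52, 4.66], [0.17, 1.96], [-2.89, 2.89]. Speed limits (rad/s): [2.39, 2.39, 3.14, 3.14, 3.14, 3.14, 3.14].

INTERFACE

Orientations are given as a unit quaternion [w, x, y, z].
In Python, from station import ctrl, eoat, kin, eyes gives the robot as it stands. Calls block until the motion is done:
- ctrl.move_ptp(position, orientation): joint-space move of the TCP to a pose.
- ctrl.move_straight(position, vel=0.15, orientation=None, contact_N=None): straight line of the TCP; orientation=None keeps the orientation; vel is the mean speed in m/s. With contact_N (N) it stops when the force on the tool has changed by that much, and returns True; else False.
- ctrl.goto_joints(angles): joint-space move.
- eoat.gripper_open() and eoat.close_gripper(strength=None): open the fingers fully, or close them until they stop; strength is the grip in N (None keeps the last).
- ctrl.dwell(seconds).
- kin.solve_ik(position, orientation): joint angles nearest the present ones, or None.
- eyes.capture(name): name is "scene" or "top" or "wrist"; returns the picture (420x560x3 uint8, blue, green, red); there is no depth.
- eyes.camera_info(name): a dict with "mtx" (3x3 intrinsics, pixels), "k1" (the pictures are not rectified: a ray, as slopes to the right and down, at radius r is drawn at 1 + k1 r^2 times it, then the intrinsics apply), "rvec" (rotation vector, rad) and "tvec" (3), from world to camera coordinates, as OpenCV has them; the wrist camera has in their place "tool_from_camera" (4x4, takes a point from camera to tool coordinates, whose origin is the TCP and whose axes are the tool frame's). Camera axes: x right, y down, z forward; pixel columns grow to the right and rows downward; lengths in m; the calibration is good to about 2 mm. A picture is of the moment at which its call begins: read the wrist's pose just before it. camera_info takes no time and is no camera call.
A pose or a line that the arm cannot do raises ctrl.MotionError and nothing moves.
- ctrl.job_done(): hands the job in, once; it reports no verdict.
Readings, each from a call of its own:
- ctrl.current_time_s(): time.
- ctrl.current_joints(): joint angles.
- ctrl.current_qd(): joint speeds.
- ctrl.current_joint_torque(): joint torques, N m.
- ctrl.current_ee_pos(): TCP position.
- ctrl.current_orientation(): TCP orientation.
- ctrl.current_contact_force(): force on the tool from outside, world axes, zero at the start.
- ctrl.current_ft_torque(): the same for the moment, N m.
- ctrl.current_grip_width(): finger opening in m.
Only numpy, scipy, OpenCV 4.12 (cv2) and the standard library are available. Lean on these libraries where they do the work, as an engineer would, in place of code of your own. Each camera call takes 0.05 s, during which the arm holds its last target. There are 200 camera calls.

TASK

Slide the tall copper coil straight up off its post and stand it, flange down, in the middle of the round pan of the bench scale, so it can be weighed. Set it down and let go; do not drop it. Leave the low, wide coil sitting on the other post.

Things in the scene. Friction and masses are not known exactly. Their poses are not given: they have to be found in the camera images.
- coil_mid (a point): The tall coil: a loose copper winding on a black plastic bobbin, outer diameter 54 mm, 50 mm high, about 0.25 kg, with a through bore of 24 mm. It starts upright and seated on a white post, its underside 40 mm above the table. This point is on its axis, half-way up (25 mm from either end); z runs along its axis, up at the start. It is round, so it can be gripped across its outside from any side.
- post_top (a point): The centre of the top of the post that carries the tall coil, 95 mm above the table; z up. The post is white and fixed: a clear 80 mm square base plate, a shoulder 32 mm in diameter up to 40 mm above the table (the coil rests on it), then a smooth plain spindle 18 mm in diameter through the coil, ending 5 mm above the tall coil's upper end.
- pan (a point): The centre of the upper face of the bench scale's flat round steel pan, 120 mm in diameter, 42 mm above the table; z up. The pan is rigid, has no rim and nothing on it. The scale is fixed, a grey box 170 x 130 mm and 28 mm high whose display lies beside the pan.
- coil2_mid (a point): The low, wide coil, to be left alone: also copper on a black bobbin, wider and flatter, 68 mm in diameter and only 22 mm high, loose on a second post of the same make, its underside 40 mm above the table, the spindle standing 33 mm out of it. This point is on its axis, half-way up; z up.
Things that resemble listed ones, but are neither listed nor needed, are in the scene too. Leave any turquoise or yellow look-alike of the part that bears coil_mid alone.

How it is judged:
On the way:
1. the tall coil has been lifted clear over the top of its post (z of coil_mid in the frame of post_top above 0.026 m), for 0.1 s.
At the end, for the whole second after the job is handed in: The tall coil stands on one of its flat ends on the scale's pan, upright within 10 degrees, its axis within 25 mm of the pan's centre, at rest; the low coil is within 15 mm of where it started (horizontal distance between coil_mid and pan below 0.025 m and z of coil_mid in the frame of pan between 0.021 and 0.029 m and angle between the z axis of coil_mid and the z axis of pan, either way round below 0.17 rad and linear speed of coil below 0.02 m/s and distance of coil2_mid from where it was at the start of the episode below 0.015 m); the robot touches nothing.
It fails at once if the low coil was moved more than 15 mm from its place (distance of coil2_mid from where it was at the start of the episode above 0.015 m).
It fails at once if the tall coil was dropped (it fell freely by more than about 20 mm) (contact force between coil and the fingers below 0.05 N and linear speed of coil above 0.63 m/s).
It also fails if it takes over 38 s, if anything falls off the work surface, if the arm or the gripper's body presses on something with over 40 N, if the wrist force passes 120 N, or if a joint passes its speed limit or range.

## Working session

There is one attempt and no reset: what is moved stays moved. The work goes in short steps, each a Python script; the robot and the scene stay as the last script left them, time stands still between calls to the robot, and variables do not carry over. Pictures are saved under pics/ and viewed, about 8 in all and at most 12, crops included, and the job is handed in when it is done.

```bash
mkdir -p pics; python3 - <<'E'
from station import ctrl, eyes
import cv2,numpy as np
a=eyes.capture("scene");b=eyes.capture("top")
cv2.imwrite("pics/scene.png",a);cv2.imwrite("pics/top.png",b)
for n in("scene","top","wrist"):print(n,eyes.camera_info(n))
print(ctrl.current_time_s(),ctrl.current_orientation())
E
```

```text
scene {'mtx': array([[383.08424971,   0.        , 283.13930966],
       [  0.        , 383.08424971, 207.1889077 ],
       [  0.        ,   0.        ,   1.        ]]), 'k1': -0.015225648838491998, 'rvec': array([ 2.30765025,  0.99747571, -0.3321569 ]), 'tvec': array([-0.29465745, -0.22273275,  1.20048559])}
top {'mtx': array([[476.50281601,   0.        , 286.48225907],
       [  0.        , 476.50281601, 216.31395239],
       [  0.        ,   0.        ,   1.        ]]), 'k1': 0.0361138232012768, 'rvec': array([ 2.15068598, -2.21292925,  0.04579966]), 'tvec': array([-0.00258456,  0.49773497,  1.09695338])}
wrist {'mtx': array([[368.24105958,   0.        , 277.23650469],
       [  0.        , 368.24105958, 209.45219792],
       [  0.        ,   0.        ,   1.        ]]), 'k1': -0.057007636753608364, 'tool_from_camera': array([[-8.04914231e-04, -2.90808189e-01,  9.56781035e-01,
        -6.98241521e-02],
       [ 9.99999545e-01, -7.24806918e-04,  6.20971837e-04,
        -8.20062672e-04],
       [ 5.12897818e-04,  9.56781099e-01,  2.90808640e-01,
        -7.47602656e-02],
       [ 0.00000000e+00,  0.00000000e+00,  0.00000000e+00,
         1.00000000e+00]])}
0.1 [ 0.69598693  0.12388174  0.69615574 -0.12499072]
```

View pics/scene.png

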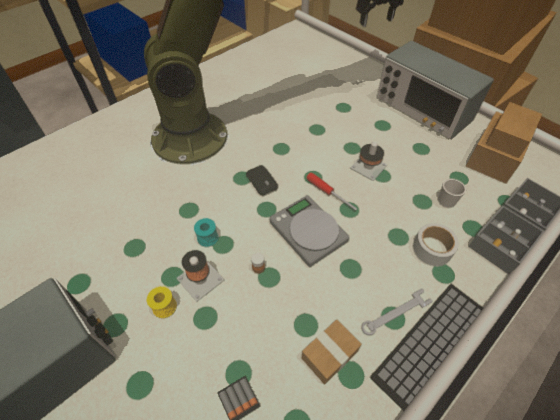

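View pics/top.png

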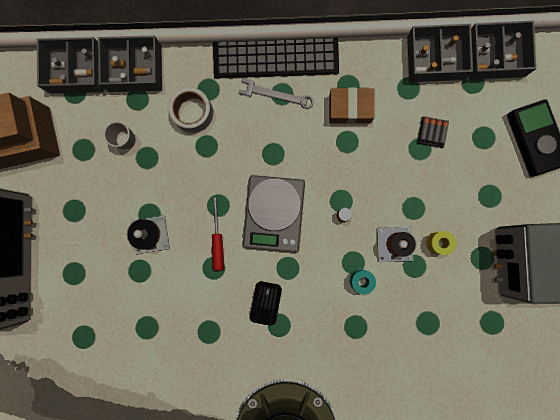

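The scene picture shows the tall coil at about (196,266), the pan at (315,230) and the low coil at (371,155). In the top picture they are at (401,243), (274,204) and (145,234). The yellow look-alike is at (443,243) and the turquoise one at (363,282).

```bash
cat > h.py <<'E'
from station import ctrl, eoat, kin, eyes
import cv2,numpy as np
from scipy.spatial.transform import Rotation as R
def cam(name):
    i=eyes.camera_info(name)
    if name=="wrist":
        q=np.array(ctrl.current_orientation());T=np.eye(4);T[:3,:3]=R.from_quat(np.roll(q,-1)).as_matrix();T[:3,3]=ctrl.current_ee_pos()
        T=T@i["tool_from_camera"]
    else:
        Rm=cv2.Rodrigues(i["rvec"])[0];T=np.eye(4);T[:3,:3]=Rm.T;T[:3,3]=-Rm.T@i["tvec"]
    return i,T
def plane(c,uv,z):
    i,T=c
    p=cv2.undistortPoints(np.array([[uv]],float),i["mtx"],np.array([i["k1"],0,0,0]))[0,0]
    d=T[:3,:3]@[p[0],p[1],1];o=T[:3,3]
    return o+d*(z-o[2])/d[2]
def blob(mask,x0,y0,x1,y1):
    m=np.zeros_like(mask);m[y0:y1,x0:x1]=mask[y0:y1,x0:x1]
    cs=cv2.findContours(m,cv2.RETR_EXTERNAL,cv2.CHAIN_APPROX_NONE)[0]
    c=max(cs,key=cv2.contourArea);return c,cv2.minEnclosingCircle(c),cv2.contourArea(c)
E
python3 - <<'E'
from h import *
b=cv2.imread("pics/top.png");c=cam("top")
dark=(b.max(2)<60).astype(np.uint8)*255
for nm,box,z in(("tall",(380,225,425,263),.09),("low",(122,210,170,256),.062)):
    k,(uv,r),A=blob(dark,*box);(x,y),ax,_=cv2.fitEllipse(k);print(nm,uv,r,A,(x,y),ax,plane(c,(x,y),z))
hsv=cv2.cvtColor(b,cv2.COLOR_BGR2HSV)
print(b[204,274],b[240,300],b[243,404],b[243,393])
g=cv2.medianBlur(cv2.cvtColor(b,cv2.COLOR_BGR2GRAY),3)
for h in cv2.HoughCircles(g[170:260,235:315],cv2.HOUGH_GRADIENT,1,20,param1=80,param2=12,minRadius=22,maxRadius=32)[0][:2]:
    u=h[:2]+[235,170];print("pan",u,h[2],plane(c,u,.042))
sc=cam("scene");print("scene pan",plane(sc,(315,228),.042),"scene coil top",plane(sc,(195,259),.09),plane(sc,(371,151),.062))
print("yellow",plane(c,(443,243),.05),"turq",plane(c,(363,282),.05))
print("R",R.from_quat(np.roll(ctrl.current_orientation(),-1)).as_matrix().round(2))
cr=np.hstack([cv2.resize(x,(400,400),interpolation=2) for x in(b[210:280,370:440],b[165:265,225:325])]);cv2.imwrite("pics/c.png",cr)
E
```

```text
tall (400.5127258300781, 246.07627868652344) 15.253521919250488 541.5 (400.21856689453125, 244.369873046875) (24.876678466796875, 28.660612106323242) [ 0.42529108 -0.26124063  0.09      ]
low (143.4663848876953, 235.4495849609375) 17.045251846313477 751.0 (143.31126403808594, 234.27015686035156) (30.02528953552246, 32.196388244628906) [0.46373622 0.3033873  0.062     ]
[127 133 141] [104 123 134] [157 155 152] [31 32 36]
pan [273.5 204.5] 25.8 [0.52366306 0.01159727 0.042     ]
scene pan [0.52960278 0.01199215 0.042     ] scene coil top [ 0.42892335 -0.26327645  0.09      ] [0.46410801 0.30641839 0.062     ]
yellow [ 0.42561062 -0.3645444   0.05      ] turq [ 0.34364136 -0.18392757  0.05      ]
R [[-0.    0.35  0.94]
 [-0.    0.94 -0.35]
 [-1.   -0.    0.  ]]
```

View pics/c.png

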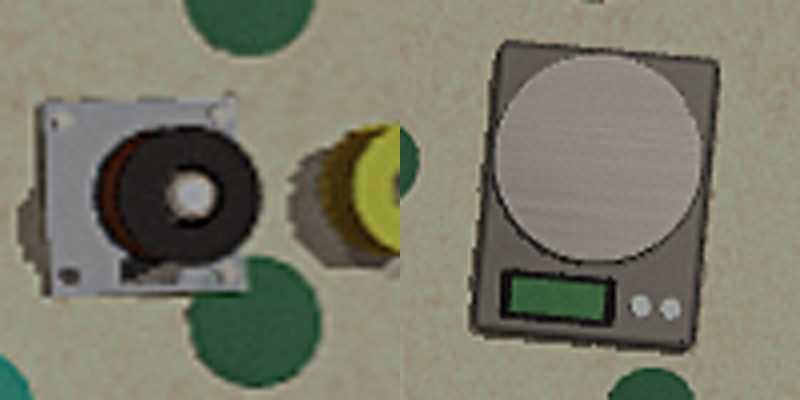

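The crop shows the coil's top ring centred at top-picture pixel (403.3,244.1), the post top at (403.9,244.1) and the pan centre at (274.5,204.2). The dark blob took in some shadow, so I'll use these centres. Next I go above the coil with the jaws along about x, away from the yellow look-alike, and look from there.

```bash
cat >> h.py <<'E'
def down(a): # jaw direction at yaw a
    x=np.array([0,0,-1.]);y=np.array([np.cos(a),np.sin(a),0]);return np.roll(R.from_matrix(np.c_[x,y,np.cross(x,y)]).as_quat(),1)
E
python3 - <<'E'
from h import *
c=cam("top");sc=cam("scene")
coil=plane(c,(403.3,244.1),.09);post=plane(c,(403.9,244.1),.095);pan=plane(c,(274.5,204.2),.042);print(coil,post,pan)
best=None
for d in(0,20,-20,40,160,180,200,220):
    o=down(np.radians(d));qs=[kin.solve_ik([coil[0],coil[1],z],o) for z in(.30,.12)]+[kin.solve_ik([pan[0],pan[1],.13],o)]
    print(d,[None if q is None else np.round(q,2).tolist() for q in qs])
    if all(q is not None for q in qs):
        m=max(abs(np.array(q)-ctrl.current_joints()).max() for q in qs)
        if best is None or m<best[0]-.01:best=(m,d)
print(best);d=best[1]
ctrl.move_ptp([coil[0],coil[1],.30],down(np.radians(d)))
ctrl.move_straight([coil[0],coil[1],.26])
w=cam("wrist");im=eyes.capture("wrist");cv2.imwrite("pics/w1.png",im);print(ctrl.current_time_s(),ctrl.current_ee_pos())
i,T=w
for P in(coil,post):
    print(cv2.projectPoints(P[None],cv2.Rodrigues(T[:3,:3].T)[0],-T[:3,:3].T@T[:3,3],i["mtx"],np.array([i["k1"],0,0,0]))[0].ravel())
E
```

```text
[ 0.42569318 -0.26784134  0.09      ] [ 0.42568128 -0.26799475  0.095     ] [0.52428191 0.0092979  0.042     ]
0 [[-0.13, 0.46, 0.96, 1.83, -0.43, 1.08, 1.0], [0.19, 0.61, 0.49, 2.05, -0.5, 0.6, 1.03], [-0.2, 0.57, 0.2, 1.98, -0.19, 0.6, 0.13]]
20 [[-0.06, 0.42, 0.84, 1.83, -0.36, 1.05, 1.27], [0.25, 0.59, 0.39, 2.05, -0.4, 0.57, 1.27], [-0.15, 0.57, 0.13, 1.98, -0.13, 0.6, 0.41]]
-20 [[-0.1, 0.44, 0.9, 1.83, -0.39, 1.06, 0.61], [0.17, 0.62, 0.52, 2.05, -0.53, 0.61, 0.71], [-0.24, 0.58, 0.26, 1.98, -0.25, 0.61, -0.16]]
40 [[-0.0, 0.4, 0.74, 1.83, -0.31, 1.03, 1.56], [0.35, 0.57, 0.24, 2.05, -0.25, 0.55, 1.47], [-0.1, 0.56, 0.05, 1.98, -0.04, 0.6, 0.68]]
160 [[-0.21, 0.54, 1.15, 1.83, -0.55, 1.13, -2.36], [-0.13, 0.88, 1.15, 2.05, -1.03, 0.96, -1.9], [0.24, 0.6, -0.46, 1.98, 0.42, 0.66, 2.31]]
180 [[-0.21, 0.54, 1.15, 1.83, -0.55, 1.13, -2.01], [-0.13, 0.88, 1.15, 2.05, -1.03, 0.96, -1.55], [0.3, 0.61, -0.56, 1.98, 0.5, 0.69, 2.57]]
200 [[-0.21, 0.54, 1.15, 1.83, -0.55, 1.13, -1.66], [-0.06, 0.77, 0.95, 2.05, -0.9, 0.81, -1.35], [0.36, 0.63, -0.66, 1.97, 0.58, 0.73, 2.84]]
220 [[-0.12, 0.46, 0.95, 1.83, -0.42, 1.07, -1.45], [0.04, 0.69, 0.75, 2.05, -0.74, 0.7, -1.17], [-0.7, 0.88, 1.15, 1.99, -1.0, 0.99, -1.49]]
(np.float64(1.2827459759384385), -20)
3.65 [ 0.42593757 -0.26811676  0.26060744]
[278.42508122 210.45126263]
[278.50231624 212.85416572]
```

View pics/w1.png

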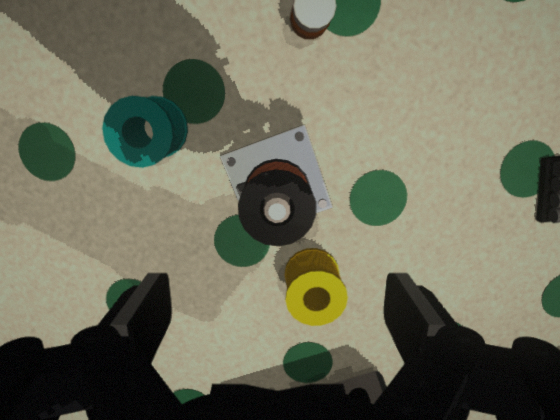

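The wrist picture shows the post top at (277,210) and the ring centre at about (277.5,207), within 2 mm of the predicted position. The way down is clear on both sides, so I'll correct for that, grasp and lift.

```bash
python3 - <<'E'
from h import *
w=cam("wrist");p=plane(w,(277.5,207),.09);q=plane(w,(277,210),.095);print(p,q)
x,y=(p+q)[:2]/2
ctrl.move_straight([x,y,.20])
hit=ctrl.move_straight([x,y,.120],vel=.08,contact_N=8);print("hit",hit,ctrl.current_ee_pos(),ctrl.current_contact_force())
if not hit:
    eoat.close_gripper(60);print("w",ctrl.current_grip_width(),ctrl.current_contact_force())
    if .04<ctrl.current_grip_width()<.058:
        print(ctrl.move_straight([x,y,.135],vel=.03,contact_N=15),ctrl.current_contact_force())
        print(ctrl.move_straight([x,y,.24],vel=.08,contact_N=15),ctrl.current_contact_force(),ctrl.current_grip_width(),ctrl.current_ee_pos(),ctrl.current_time_s())
cv2.imwrite("pics/w2.png",eyes.capture("wrist"));s=eyes.capture("scene");cv2.imwrite("pics/s2.png",s)
cv2.imwrite("pics/v2.png",np.hstack([cv2.resize(cv2.imread("pics/w2.png"),(400,300)),cv2.resize(s[130:340,90:370],(400,300))]))
E
```

```text
[ 0.42627263 -0.26598489  0.09      ] [ 0.42574523 -0.26644125  0.095     ]
hit False [ 0.4261859  -0.26644418  0.12040626] [-0.02237971  0.04213317 -0.18545932]
w 0.052829705268788454 [-1.15881907  2.2527003   7.4014244 ]
False [ 0.05729426  0.3232454  -2.77708899]
False [ 0.3661962   0.20384321 -2.59328772] 0.05271420011833429 [ 0.42585934 -0.2660121   0.23953996] 7.8667
```

View pics/v2.png

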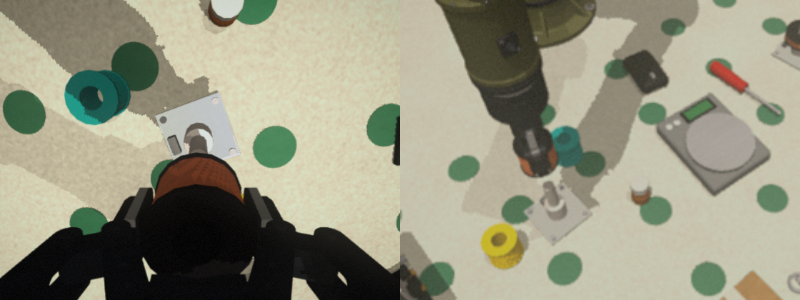

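The coil is lifted clear and held squarely, with a 52.7 mm grip and about 2.6 N of weight. The bare post stands behind it. Now I carry it to the pan and lower until contact.

```bash
python3 - <<'E'
from h import *
X,Y=.5260,.0098
ctrl.move_straight([X,Y,.24],vel=.15)
ctrl.move_straight([X,Y,.14],vel=.08)
print("w",ctrl.current_grip_width(),ctrl.current_contact_force())
hit=ctrl.move_straight([X,Y,.112],vel=.015,contact_N=3)
print(hit,ctrl.current_ee_pos(),ctrl.current_contact_force(),ctrl.current_time_s())
a=eyes.capture("scene");b=eyes.capture("wrist")
cv2.imwrite("pics/v3.png",np.hstack([cv2.resize(b,(400,300)),cv2.resize(a[150:285,220:400],(400,300))]))
E
```

```text
w 0.05317211412346284 [-0.81631091  0.49500394 -3.18118267]
True [0.52601552 0.00980002 0.12273867] [0.03380382 0.22278159 5.585819  ] 12.6167
```

View pics/v3.png

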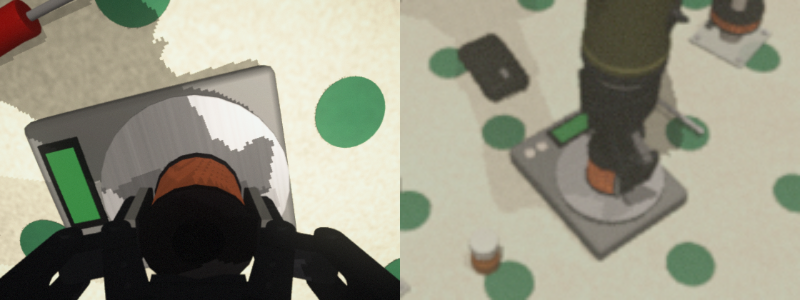

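Contact came at TCP z 0.1227 against 0.1225 expected, and the pictures show the coil standing mid-pan. I'll release, rise and check.

```bash
python3 - <<'E'
from h import *
X,Y=.5260,.0098
eoat.gripper_open();ctrl.dwell(.3)
ctrl.move_straight([X,Y,.16],vel=.04);ctrl.move_straight([X,Y,.26],vel=.12)
ctrl.dwell(.3)
w=cam("wrist");b=eyes.capture("wrist");s=eyes.capture("scene");cv2.imwrite("pics/w4.png",b)
i,T=w
for z in(.042,.092):
    print(z,cv2.projectPoints(np.array([[.5243,.0093,z]]),cv2.Rodrigues(T[:3,:3].T)[0],-T[:3,:3].T@T[:3,3],i["mtx"],np.array([i["k1"],0,0,0]))[0].ravel())
print(ctrl.current_ee_pos(),ctrl.current_contact_force(),ctrl.current_time_s())
cv2.imwrite("pics/v4.png",np.hstack([cv2.resize(b,(400,300)),cv2.resize(s[130:280,220:420],(400,300))]))
E
```

```text
0.042 [277.13734412 193.88372749]
0.092 [276.91628575 212.45104995]
[0.52595968 0.00976362 0.25978363] [ 0.38339392 -0.14752028 -0.30635127] 15.925
```

View pics/v4.png

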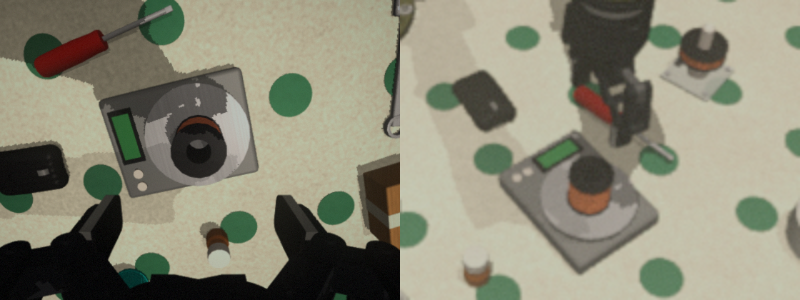

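The coil stands upright on the pan. In the wrist picture the pan centre is at about (276,185) and the coil's top ring at (277,207). That puts the coil's axis within about 5 mm of the centre, against a 25 mm limit. The low coil is still on its post, and the gripper is clear. Handing in.

```bash
python3 - <<'E'
from h import *
w=cam("wrist");print(plane(w,(276,185),.042),plane(w,(277,207),.092))
t=eyes.capture("top");dark=(t.max(2)<60).astype(np.uint8)*255
k,(uv,r),A=blob(dark,122,210,170,256);print("low",cv2.fitEllipse(k)[0],A)
ctrl.job_done()
E
```

```text
[0.52610578 0.01648796 0.042     ] [0.52579604 0.01286174 0.092     ]
low (147.9385986328125, 236.6857452392578) 925.5
the job is handed in; nothing more can be done
```

I lifted the tall coil straight up off its post, set it down in the middle of the scale's pan and let go. I then backed the gripper clear and handed the job in at about 16 s of the 38 s allowed.

**Tall coil:** it touched the pan at a tool height of 0.1227 m, against 0.1225 m expected. After release it looked upright in the wrist and scene pictures. By the wrist view its axis is about 4 mm from the pan's centre, and the limit is 25 mm. The wrist view puts the pan's centre about 7 mm from where the top camera put it. Taking the top camera's figure, the coil is still within about 5 mm of the centre.

**Low coil:** one check disagreed. Its dark patch in the last top picture had shifted about 5 px (roughly 10 mm) and grown from 751 to 925 px. I handed in without looking into it. The likely cause is the arm's changed shadow, because the arm's moves near it were high up, no contact registered, and the last scene picture still shows it on its post. I did not confirm its position to better than that.

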